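# Close and latch the reference-part pot

## Robot

A 6-joint arm with a two-finger parallel gripper is mounted at the origin on the work surface. World frame = base frame: x ahead of the robot, y to its left, z up, the work surface at z = 0. Lengths are in m, angles in rad, forces in N, time in s.
With the tool pointing down it reaches from about 0.375 to 0.9 m from the base axis. Payload 3.1 kg.
Tool frame: the origin (TCP) lies between the finger pads; the fingertips stand robot.finger_overhang ahead of it and the grasp point (between the pads) lies 3 mm ahead of it (robot.finger_overhang is the distance from the TCP to the fingertips, in m); z points along the fingers, y is the line along which they close (so a half turn about z gives the same grasp; the last joint's range is limited). The gripper opens to 87 mm and grips with 3 to 60 N. Pads are 19 mm wide; open, the fingers measure 117 mm over their backs; the gripper's body (75 mm by 190 mm) begins 51 mm behind the grasp point.
Start: joints at [1.103, 0.527, 1.433, -0, 1.181, -0.178], TCP at [0.179, 0.599, 0.245] pointing down, gripper open.
Joint ranges: [-3.08, 3.08], [-0.75, 2.2], [0.22, 2.44], [-1.43, 4.57], [0, 2.65], [-2.85, 2.85]. Speed limits (rad/s): [2.79, 2.79, 3.14, 3.14, 3.14, 3.14].

## Interface

Orientations are given as a unit quaternion [x, y, z, w].
In Python, from rig import get_obs, vision, hand_in, nets, robot gives the robot as it stands.
- The arm moves only by the tool apply_moves, never from a script. Its argument "series" is a list of rows, each an object with "offset": the shift along the world's x, y, z in cm, a list of three; "rot": the turn, a rotation vector about the world's x, y, z in degrees, a list of three. A call has 1 to 20 rows; each row is the pose to reach, as a shift and turn from the pose commanded when the call began; what a row does not reach only later rows make up. A row lasts 1/10 s, in which the tool goes at most 50 mm and 8.59 degrees, less where a joint would pass 70% of its speed; a pose out of reach is approached as far as the arm can. A call with a gripper value outside its range is refused whole. "hand" is the opening, from 0 (shut) to 1 (fully open), set as the call begins (left out, the last holds). The fingers move at their own pace and stop on an object; "newtons" is the grip in N (left out, the last holds). Time passes only in rows, so rows that repeat a pose let the fingers close. It gives the time, the measured TCP pose, the force, the opening and the grip force at its end, in the units of the state.
- get_obs(): the state, without advancing time (a new reading comes with each control period).
- vision.camera(name): name is "side" or "top" or "wrist"; returns the picture (480x640x3 uint8, red, green, blue); there is no depth.
- vision.calibration(name): a dict with "K" (3x3 intrinsics, pixels), "R" (3x3) and "t" (3): a world point X has camera coordinates R X + t. Camera axes: x right, y down, z forward; pixel columns grow to the right and rows downward; lengths in m; the calibration is good to about 2 mm. A picture is of the moment at which its call begins: read the wrist's pose just before it. calibration takes no time and is no camera call; for the wrist camera it gives the pose at the moment of the call.
- hand_in(): hands the job in; it is judged then, once.
Trained networks look in the newest picture that a camera, given by its name, has taken for a name from the list of things; names that differ only in an ending like _2 or _b are one class to them, and where a whole thing is asked for, a point or a joint stands for the part that bears it (a point fixed in the world has none). Each returns a list of dicts, best first, with "conf" (0 to 1); they miss things now and then, are a little off and sometimes report something else, mostly with a low value. They report only what shows in the picture. A call takes as long as a camera call. They do not tell look-alikes from the thing itself.
- nets.search_frame(camera, query): "centre" ([x, y, z] in m, in world coordinates, good to about 4 mm: the middle of the surface that is visible of it).
- nets.spot_point(camera, query): "centre" ([x, y, z] in m, in world coordinates, good to about 4 mm: a listed point, or the origin of a listed thing).
The state is a dict: "time": time; "q": joint angles; "joint_velocities": joint speeds; "joint_torque": joint torques, N m; "position": TCP position; "tool_rot": TCP orientation; "ft_force": force on the tool from outside, world axes, zero at the start; "moment": the same for the moment, N m; "grip_width": finger opening in m; "grip_force": force on a finger pad.
Only numpy, scipy, OpenCV 4.12 (cv2) and the standard library are available. Lean on these libraries where they do the work, as an engineer would, in place of code of your own. Each camera call takes 0.05 s, during which the arm holds its last target. There are 200 camera calls.

## Task

Slide the loose aluminium cover along its deck, without lifting it off the station, until it drops into the mouth of the steel pot and sits fully home and level. Then pick up the mallet and use it to knock the red latch pin fully down, which locks the cover (do not touch the pin with the gripper), and finally put the mallet back on its rubber mat, let go of it and leave the jar, ring gauge and wooden case where they are.

Things in the scene. Friction and masses are not known exactly. Their poses are not given: they have to be found in the camera images.
- station: Fixed ivory bench station. Origin on the table under the pot's axis, z up; its +x is the way the cover is slid. Dark steel deck: top 90.5 mm above the table, x = -295 to -50 mm, with steel guide rails (inner faces y = +-74 mm, tops 107 mm up). Steel pot at x = y = 0: outside diameter 124, bore 94, rim 90 mm up, nearly flush with the deck. Latch block beyond it, x = 79 to 133 mm; low foot plate
- pot_mouth (a point): centre of the pot's mouth, level with its rim, 90 mm above the table; same axes as the station
- cover: Loose aluminium disc, blue ring on top, about 0.4 kg: flange diameter 140, 10 mm thick, over a spigot diameter 90, 8 mm deep. Origin: centre of the spigot's underside, z up. It starts standing on the deck between the rails, flange 98.5 to 108.5 mm above the table. Seated: spigot in the bore (2 mm play all round), flange on the rim, origin 82 mm above the table
- mallet: Soft-faced mallet, about 0.32 kg, standing on its head on the mat. Head: upright cylinder, diameter 42, 80 mm high. Origin: centre of the lower (white) face; z up along the head to the orange face. Handle along -x at z = 40 mm: yellow, 22 mm square, x = -20 to -140 mm, orange end
- mallet_grip (a point): point on the axis of the mallet's handle 45 mm behind the head's axis, 40 mm above the lower face; same axes as the mallet. A good place to grip (22 mm across y)
- pin (a joint): travel of the latch pin, m: 0 up, 0.014 fully down. It moves straight down against a spring and friction, needs about 7 to 10 N, and stays where it is left. The brass tongue moves out (station -x) by the same amount
- pin_top (a point): centre of the top of the red pin cap (diameter 32, 10 mm thick) at station x = 113 mm, y = 0; 140 mm above the table when up, 126 when down. The latch block under it is 60 mm wide, black top 114 mm up; a brass tongue shows at its pot side, tip at station x = 77 mm, 103.5 to 109.5 mm up
- mat: Fixed black rubber mat 170 (x) by 160 (y) by 4 mm, on the table; origin at the centre of its underside
- jar: bystander: closed jar, diameter 60, 95 mm high; origin under its centre
- ring_gauge: bystander: steel ring, outside diameter 80, 22 mm high; origin under its centre
- gauge_case: bystander: dark wooden case 60 x 110 x 40 mm; origin under its centre
Not all that is in view belongs to the job. Several things have the shape of the mat; the one meant has the colours described above.

How it is judged:
By the outcome, as a careful person would: the job done as asked, in the order asked, and still so for the second after the job is handed in, with the robot touching nothing.
It also fails if it takes over 64 s, if anything falls off the work surface, if the arm or the gripper's body presses on something with over 40 N, if the wrist force passes 120 N, or if a joint passes its speed limit or range.

## Working session

There is one attempt and no reset: what is moved stays moved. The work goes in short steps, Python scripts to look and compute and a tool call to move; the robot and the scene stay as the last step left them, time stands still between calls to the robot, and variables do not carry over. Pictures are saved under pics/ and viewed, at most 10 in all, crops included, and the job is handed in when it is done.

Besides the shell and the picture viewer there is one more tool, called after "Request:" as name(argument=value, ...), one argument or row to a line, values as JSON. apply_moves: Moves the arm, as the interface text tells. Its arguments: {"type":"object","properties":{"series":{"type":"array"},"hand":{"type":"number"},"newtons":{"type":"number"}},"required":["series"]}

```bash
mkdir -p pics; ls
python3 - <<'E'
from rig import get_obs, vision, nets, robot
import cv2, numpy as np
o=get_obs(); print(o, robot.finger_overhang)
ims=[]
for c in ["side","top"]:
    im=vision.camera(c); cv2.imwrite(f"pics/{c}0.png",im[:,:,::-1])
    k=vision.calibration(c); print(c,np.round(k["K"],1).tolist(),np.round(k["R"],3).tolist(),np.round(k["t"],3).tolist())
    for q in ["pot_mouth","cover","mallet","mallet_grip","pin_top","mat","jar","ring_gauge","gauge_case","station"]:
        print(c,q,[(np.round(d["centre"],4).tolist(),round(d["conf"],2)) for d in nets.spot_point(c,q)[:3]])
E
```

```text
pics
{'time': 0.0, 'q': array([ 1.10253152e+00,  5.28448750e-01,  1.43391713e+00, -5.09400991e-05,
        1.18138214e+00, -1.78506875e-01]), 'joint_velocities': array([ 0.00046865,  0.00063487,  0.00032582, -0.00119778,  0.00045703,
        0.00012453]), 'joint_torque': array([ 1.17392491e-05, -4.40032017e+01, -1.76598877e+01,  6.32483815e-02,
        5.80995844e-02, -1.48583476e-04]), 'position': array([0.17824643, 0.598321  , 0.24357757]), 'tool_rot': array([ 1.44362986e-01,  9.89524212e-01, -1.02930427e-03, -3.20132359e-04]), 'ft_force': array([-0.34722013, -0.00725436, -0.38137371]), 'moment': array([ 0.02666515,  0.03927617, -0.02216514]), 'grip_force': 0.0, 'grip_width': 0.0871791936946093} 0.022
side [[568.7, 0.0, 313.3], [0.0, 568.7, 241.8], [0.0, 0.0, 1.0]] [[0.85, -0.527, 0.015], [-0.309, -0.521, -0.795], [0.427, 0.671, -0.606]] [-0.324, 0.317, 1.347]
side pot_mouth [([0.5125, -0.0562, 0.0905], 0.91)]
side cover [([0.4865, -0.2303, 0.0891], 0.72)]
side mallet [([0.4621, 0.3008, 0.006], 0.63)]
side mallet_grip [([0.4166, 0.3037, 0.0445], 0.86)]
side pin_top [([0.5286, 0.053
[... 420 characters left out ...]
.0, 622.8, 240.5], [0.0, 0.0, 1.0]] [[-0.016, -1.0, 0.01], [-0.982, 0.014, -0.187], [0.187, -0.012, -0.982]] [0.159, 0.493, 1.795]
top pot_mouth [([0.5141, -0.05, 0.0904], 0.57)]
top cover [([0.4887, -0.2307, 0.0893], 0.76)]
top mallet [([0.4625, 0.2969, -0.0007], 0.65)]
top mallet_grip [([0.4135, 0.3024, 0.036], 0.93)]
top pin_top [([0.5285, 0.057, 0.1415], 0.44), ([0.7709, 0.0598, 0.0026], 0.33)]
top mat [([0.4213, 0.5563, 0.002], 0.83), ([0.1689, 0.2974, -0.0003], 0.69), ([0.4505, 0.3079, -0.0019], 0.62)]
top jar [([0.77, 0.06, 0.0005], 0.74)]
top ring_gauge [([0.7197, 0.1846, 0.0028], 0.66)]
top gauge_case [([0.7609, -0.1818, 0.002], 0.91)]
top station [([0.5106, -0.0538, 0.0001], 0.72)]
```

View pics/side0.png

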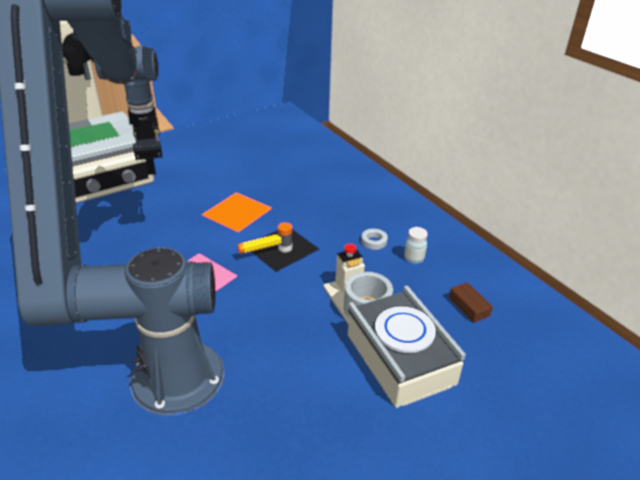

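View pics/top0.png

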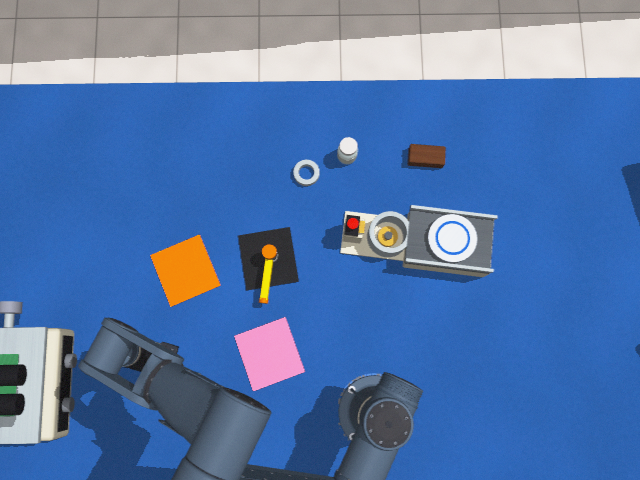

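Side view: the black mat (283,248) carries the only mallet (head 286,237). The look-alike mats are orange (237,211) and pink (210,272), so I choose the black one. The cover is at (405,328), the pot at (368,290) and the pin at (350,250). The white ring gauge (374,239) and jar (416,245) are bystanders. The crop check will be a close wrist view over the pot.

Request:
apply_moves(
  series=[
    {"offset": [32.2, -73.8, 8.6], "rot": [0, 0, -81.6]},
    {"offset": [32.2, -73.8, 8.6], "rot": [0, 0, -81.6]},
    {"offset": [32.2, -73.8, 8.6], "rot": [0, 0, -81.6]},
    {"offset": [32.2, -73.8, 8.6], "rot": [0, 0, -81.6]},
    {"offset": [32.2, -73.8, 8.6], "rot": [0, 0, -81.6]},
    {"offset": [32.2, -73.8, 8.6], "rot": [0, 0, -81.6]},
    {"offset": [32.2, -73.8, 8.6], "rot": [0, 0, -81.6]},
    {"offset": [32.2, -73.8, 8.6], "rot": [0, 0, -81.6]},
    {"offset": [32.2, -73.8, 8.6], "rot": [0, 0, -81.6]},
    {"offset": [32.2, -73.8, 8.6], "rot": [0, 0, -81.6]},
    {"offset": [32.2, -73.8, 8.6], "rot": [0, 0, -81.6]},
    {"offset": [32.2, -73.8, 8.6], "rot": [0, 0, -81.6]},
    {"offset": [32.2, -73.8, 8.6], "rot": [0, 0, -81.6]},
    {"offset": [32.2, -73.8, 8.6], "rot": [0, 0, -81.6]},
    {"offset": [32.2, -73.8, 8.6], "rot": [0, 0, -81.6]},
    {"offset": [32.2, -73.8, 8.6], "rot": [0, 0, -81.6]},
    {"offset": [32.2, -73.8, 8.6], "rot": [0, 0, -81.6]},
    {"offset": [32.2, -73.8, 8.6], "rot": [0, 0, -81.6]},
    {"offset": [32.2, -73.8, 8.6], "rot": [0, 0, -81.6]},
    {"offset": [32.2, -73.8, 8.6], "rot": [0, 0, -81.6]},
  ],
)

```text
time: 3.1
position: [0.4996, -0.1372, 0.3303]
tool_rot: [0.755, 0.655, -0.0, -0.001]
ft_force: [-0.8, 0.3, -0.3]
grip_width: 0.0869
grip_force: 0.0
```

Run:
```python
from rig import get_obs, vision, nets, robot
import cv2, numpy as np
o=get_obs(); print(o["position"],o["tool_rot"],o["time"],o["q"])
c="wrist"
im=vision.camera(c); cv2.imwrite(f"pics/w1.png",im[:,:,::-1])
k=vision.calibration(c); np.savez("w1.npz",**k,p=o["position"]); print(c,np.round(k["K"],1).tolist(),np.round(k["R"],3).tolist(),(-k["R"].T@k["t"]).round(4))
for q in ["pot_mouth","cover","pin_top"]:
    print(c,q,[(np.round(d["centre"],4).tolist(),round(d["conf"],2)) for d in nets.spot_point(c,q)[:3]])
```

```text
[ 0.49957209 -0.13722599  0.33030093] [ 7.55327223e-01  6.55347249e-01 -1.39181767e-04 -8.65718907e-04] 3.1 [-4.84210579e-01  2.86002005e-01  1.58418787e+00  3.86937869e-04
  1.27311702e+00 -3.42813251e-01]
wrist [[399.3, 0.0, 318.8], [0.0, 399.3, 240.7], [0.0, 0.0, 1.0]] [[0.99, -0.14, -0.002], [-0.133, -0.946, 0.295], [-0.043, -0.292, -0.956]] [ 0.5133 -0.0567  0.4708]
wrist pot_mouth [([0.5157, -0.0561, 0.0953], 0.55)]
wrist cover [([0.4889, -0.2281, 0.0897], 0.73)]
wrist pin_top []
```

View pics/w1.png

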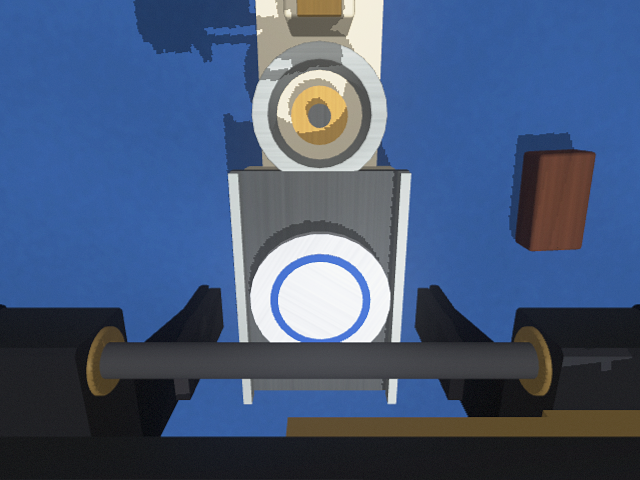

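Wrist view: pot bore at (319,113), cover with its blue ring at (320,298), rail tops as white strips at x≈238 and 398. Only one cover is present, and the case is at (555,200). Next I'll fit these precisely.

```bash
cat > h.py <<'E'
import numpy as np, cv2
from scipy.optimize import least_squares
def unproj(k,px,z):
    px=np.atleast_2d(px).astype(float); C=-k["R"].T@k["t"]
    d=np.c_[px,np.ones(len(px))]@np.linalg.inv(k["K"]).T@k["R"]
    return (C+d*((z-C[2])/d[:,2])[:,None])[:,:2]
def circ(P,r=None):
    f=lambda v:np.hypot(P[:,0]-v[0],P[:,1]-v[1])-(v[2] if r is None else r)
    s=least_squares(f,[*P.mean(0),.04],loss="soft_l1",f_scale=.001); return s.x,np.sqrt(np.mean(s.fun**2))
E
python3 - <<'E'
from h import *
k=dict(np.load("w1.npz")); im=cv2.imread("pics/w1.png"); hsv=cv2.cvtColor(im,cv2.COLOR_BGR2HSV)
blue=(hsv[...,1]>110)&(hsv[...,0]>95)&(hsv[...,0]<130)
# cover ring
m=np.zeros_like(blue); m[245:341,262:378]=blue[245:341,262:378]
v,u=np.nonzero(m); x,e=circ(unproj(k,np.c_[u,v],.1085)); print("cover ring",x.round(4),e.round(4),len(u))
# pot outer left/right edges
L=[];R_=[]
for r in range(70,140,2):
    row=blue[r]; g=cv2.cvtColor(im,cv2.COLOR_BGR2GRAY)
    a=np.nonzero(~row[200:319])[0]
    L.append((200+a.min() if 0 else 318-np.argmax(row[318:200:-1])+.5,r)); R_.append((319+np.argmax(row[319:440])-.5,r))
print(L[::6],R_[::6])
# bore: gradient edge along rays from bore centre
P=unproj(k,np.array(L+R_),.09); x,e=circ(P,.062); print("pot outer",x.round(4),e.round(4))
# rails
wh=(hsv[...,1]<40)&(hsv[...,2]>190)
for z in [.107]:
  S=[]
  for lo,hi in [(222,252),(388,412)]:
    pts=[]
    for r in range(185,335,2):
        w=np.nonzero(wh[r,lo:hi])[0]
        if 4<len(w)<14: pts.append((lo+(w.min()+w.max())/2,r,len(w)))
    pts=np.array(pts); Q=unproj(k,pts[:,:2],z); 
    d=cv2.fitLine(Q.astype(np.float32),cv2.DIST_HUBER,0,.01,.01).ravel(); S.append(d); print(len(pts),pts[:,2].mean(),d.round(4),np.degrees(np.arctan2(d[1],d[0])))
  d=S[0][:2]; 
  for yy in (-.054,-.23): print("mid at y",yy,[s[2]+s[0]/s[1]*(yy-s[3]) for s in S],np.mean([s[2]+s[0]/s[1]*(yy-s[3]) for s in S]))
E
```

```text
cover ring [ 0.4893 -0.2295  0.0459] 0.0021 1776
[(np.float64(257.5), 70), (np.float64(257.5), 82), (np.float64(253.5), 94), (np.float64(251.5), 106), (np.float64(251.5), 118), (np.float64(253.5), 130)] [(np.float64(380.5), 70), (np.float64(381.5), 82), (np.float64(384.5), 94), (np.float64(386.5), 106), (np.float64(386.5), 118), (np.float64(385.5), 130)]
pot outer [ 0.5133 -0.0536  0.04  ] 0.001
75 8.933333333333334 [ 0.1389  0.9903  0.4175 -0.1701] 82.0141
75 9.186666666666667 [ 0.1382  0.9904  0.573  -0.192 ] 82.05563
mid at y -0.054 [np.float32(0.43380433), np.float32(0.5922836)] 0.513044
mid at y -0.23 [np.float32(0.40911332), np.float32(0.5677227)] 0.48841798
```

Request:
apply_moves(
  series=[
    {"offset": [-2.3, -17.8, -4], "rot": [0, 0, 0.1]},
    {"offset": [-2.3, -17.8, -8], "rot": [0, 0, 0.1]},
    {"offset": [-2.3, -17.8, -12], "rot": [0, 0, 0.1]},
    {"offset": [-2.3, -17.8, -16], "rot": [0, 0, 0.1]},
    {"offset": [-2.3, -17.8, -16], "rot": [0, 0, 0.1]},
    {"offset": [-2.3, -17.8, -16], "rot": [0, 0, 0.1]},
    {"offset": [-2.3, -17.8, -16], "rot": [0, 0, 0.1]},
    {"offset": [-2.3, -17.8, -16], "rot": [0, 0, 0.1]},
    {"offset": [-2.3, -17.8, -16], "rot": [0, 0, 0.1]},
    {"offset": [-2.3, -17.8, -16], "rot": [0, 0, 0.1]},
  ],
)

```text
time: 4.3
position: [0.4786, -0.3167, 0.1727]
tool_rot: [0.755, 0.656, 0.0, 0.002]
ft_force: [0.3, -0.2, -0.0]
grip_width: 0.0871
grip_force: 0.0
```

Run:
```python
from rig import get_obs, vision
import cv2
from h import *
o=get_obs(); print(o["position"],o["tool_rot"],o["time"])
p=o["position"][:2]-[.5133,-.0536]; c,s=np.cos(np.radians(82.03)),np.sin(np.radians(82.03)); print("st",p@[c,s],p@[-s,c])
im=vision.camera("wrist"); k=vision.calibration("wrist"); np.savez("w2.npz",**k); cv2.imwrite("pics/w2.png",im[:,:,::-1])
```

```text
[ 0.47862334 -0.31672386  0.1727324 ] [7.54797253e-01 6.55955370e-01 1.94390181e-04 1.90294234e-03] 4.3
st -0.2653903688165321 -0.002141615742671382
```

View pics/w2.png

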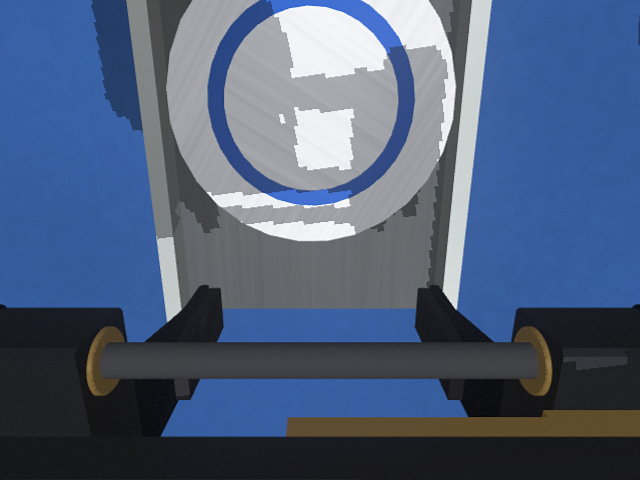

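Request:
apply_moves(
  series=[
    {"offset": [-0.3, 0.0, -3]},
    {"offset": [-0.3, 0.0, -4.5]},
    {"offset": [-0.3, 0.0, -5.4]},
    {"offset": [-0.3, 0.0, -5.4]},
    {"offset": [-0.3, 0.0, -5.4]},
    {"offset": [-0.3, 0.0, -5.4]},
  ],
)

```text
schema error: expected keys offset, rot
```

```bash
cat >> h.py <<'E'
POT=np.array([.5133,-.0536]); A=np.radians(82.03)
def st(p): p=np.asarray(p)[:2]-POT; return np.array([p@[np.cos(A),np.sin(A)],p@[-np.sin(A),np.cos(A)]]).round(4)
E
python3 - <<'E'
from rig import get_obs, vision
from h import *
for i in range(3):
    o=get_obs(); im=vision.camera("wrist"); print(o["position"].round(4),o["tool_rot"].round(4),o["time"],st(o["position"]),o["ft_force"].round(1))
k=vision.calibration("wrist"); cv2.imwrite("pics/w3.png",im[:,:,::-1])
C=-k["R"].T@k["t"]; print("cam",st(C),C[2])
for nm,kk in (("w1",dict(np.load("w1.npz"))),):
    print(nm,st(-kk["R"].T@kk["t"]))
hsv=cv2.cvtColor(im,cv2.COLOR_RGB2HSV)
E
```

```text
[ 0.4784 -0.3167  0.1724] [7.549e-01 6.559e-01 1.000e-04 1.600e-03] 4.35 [-0.2654 -0.0019] [0.5 0.  0. ]
[ 0.4782 -0.3168  0.1721] [7.550e-01 6.558e-01 1.000e-04 1.300e-03] 4.4 [-0.2655 -0.0018] [ 0.4 -1.   0.5]
[ 0.478  -0.3168  0.1717] [7.550e-01 6.557e-01 1.000e-04 1.000e-03] 4.45 [-0.2656 -0.0016] [-0.6  0.1 -0.4]
cam [-0.1838 -0.0034] 0.31163813839321425
w1 [-0.0031 -0.0004]
```

View pics/w3.png

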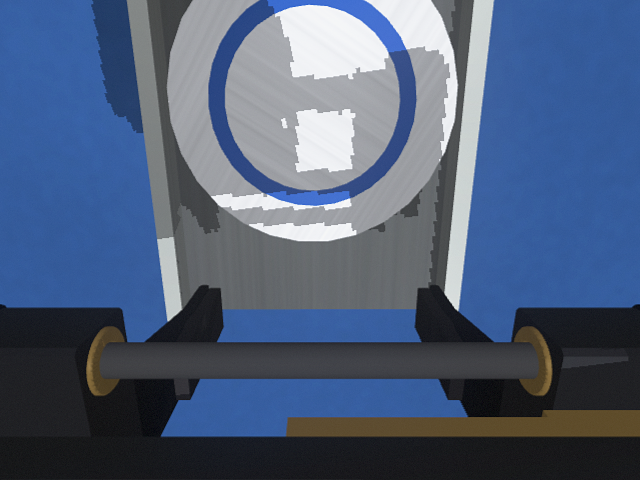

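Request:
apply_moves(
  series=[
    {"offset": [-0.3, 0.0, -3], "rot": [0, 0, 0]},
    {"offset": [-0.3, 0.0, -4.5], "rot": [0, 0, 0]},
    {"offset": [-0.3, 0.0, -5.4], "rot": [0, 0, 0]},
    {"offset": [-0.3, 0.0, -5.4], "rot": [0, 0, 0]},
    {"offset": [-0.3, 0.0, -5.4], "rot": [0, 0, 0]},
    {"offset": [-0.3, 0.0, -5.4], "rot": [0, 0, 0]},
    {"offset": [-0.3, 0.0, -5.4], "rot": [0, 0, 0]},
    {"offset": [-0.3, 0.0, -5.4], "rot": [0, 0, 0]},
  ],
)

```text
time: 5.3
position: [0.4748, -0.3173, 0.1172]
tool_rot: [0.755, 0.655, 0.0, 0.001]
ft_force: [-0.0, 0.2, 0.6]
grip_width: 0.0872
grip_force: 0.0
```

Run:
```python
from rig import get_obs, vision
from h import *
o=get_obs(); im=vision.camera("wrist"); k=vision.calibration("wrist"); print(o["position"].round(4),o["tool_rot"].round(4),o["time"],st(o["position"]),o["ft_force"].round(1))
cv2.imwrite("pics/w4.png",im[:,:,::-1])
C=-k["R"].T@k["t"]; print("cam",st(C),C[2])
hsv=cv2.cvtColor(im,cv2.COLOR_RGB2HSV)
g=cv2.cvtColor(im,cv2.COLOR_RGB2GRAY)
# tip x-positions: dark finger inner edges; rails' white strips
for r in (250,290,300,310): 
    d=(g[r]<60).astype(int); print(r,"dark runs",np.nonzero(np.diff(d))[0].tolist())
P=np.array([o["position"]+[0,0,-.022]]); X=P@k["R"].T+k["t"]; print("tip mid proj",(X@k["K"].T/X[:,2:])[0][:2])
```

```text
[ 0.4748 -0.3173  0.1172] [7.553e-01 6.554e-01 1.000e-04 6.000e-04] 5.3 [-0.2665  0.0015] [-0.   0.2  0.6]
cam [-0.1846 -0.0004] 0.2573065373282941
250 dark runs []
290 dark runs [182, 183, 195, 221, 416, 442, 459, 460, 463, 465, 468, 469]
300 dark runs [157, 158, 159, 161, 188, 221, 383, 384, 391, 392, 393, 394, 415, 448, 453, 454, 456, 457, 458, 465]
310 dark runs [121, 180, 222, 406, 407, 414, 456, 516]
tip mid proj [314.71854863 308.03920696]
```

View pics/w4.png

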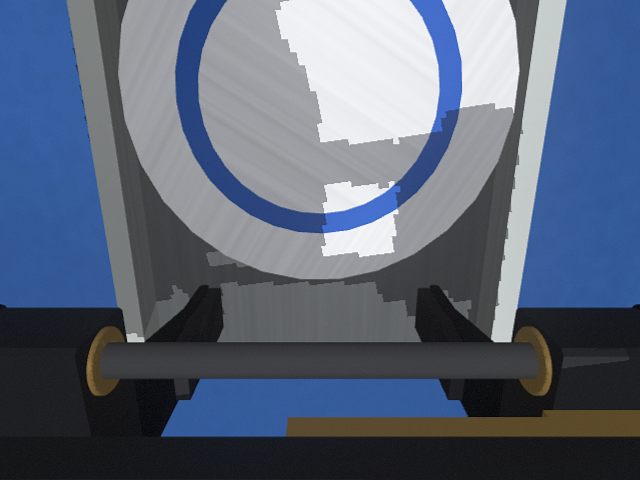

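Shown: the finger inner edges average 318.5 px and the cover's centre is at about 319.5 px, so the fingers are centred. The gap to the disc is about 25 mm. Starting the push.

Request:
apply_moves(
  series=[
    {"offset": [0.1, 1.0, 0], "rot": [0, 0, 0]},
    {"offset": [0.23, 2.0, 0], "rot": [0, 0, 0]},
    {"offset": [0.37, 3.0, 0], "rot": [0, 0, 0]},
    {"offset": [0.51, 4.0, 0], "rot": [0, 0, 0]},
    {"offset": [0.65, 5.0, 0], "rot": [0, 0, 0]},
    {"offset": [0.79, 6.0, 0], "rot": [0, 0, 0]},
    {"offset": [0.93, 7.0, 0], "rot": [0, 0, 0]},
    {"offset": [1.07, 8.0, 0], "rot": [0, 0, 0]},
    {"offset": [1.21, 9.0, 0], "rot": [0, 0, 0]},
    {"offset": [1.35, 10.0, 0], "rot": [0, 0, 0]},
    {"offset": [1.49, 11.0, 0], "rot": [0, 0, 0]},
    {"offset": [1.63, 12.0, 0], "rot": [0, 0, 0]},
    {"offset": [1.77, 13.0, 0], "rot": [0, 0, 0]},
    {"offset": [1.91, 14.0, 0], "rot": [0, 0, 0]},
    {"offset": [2.05, 15.0, 0], "rot": [0, 0, 0]},
    {"offset": [2.19, 16.0, 0], "rot": [0, 0, 0]},
    {"offset": [2.26, 16.5, 0], "rot": [0, 0, 0]},
    {"offset": [2.26, 16.5, 0], "rot": [0, 0, 0]},
    {"offset": [2.26, 16.5, 0], "rot": [0, 0, 0]},
  ],
)

```text
time: 7.25
position: [0.4968, -0.1512, 0.1163]
tool_rot: [0.755, 0.655, 0.0, -0.001]
ft_force: [0.4, 0.3, 0.1]
grip_width: 0.0871
grip_force: 0.0
```

Run:
```python
from rig import get_obs, vision
from h import *
o=get_obs(); im=vision.camera("wrist"); k=vision.calibration("wrist"); print(o["position"].round(4),o["tool_rot"].round(4),o["time"],st(o["position"]),o["ft_force"].round(1))
cv2.imwrite("pics/w5.png",im[:,:,::-1])
s=vision.camera("side"); cv2.imwrite("pics/s5.png",s[:,:,::-1])
```

```text
[ 0.4968 -0.1512  0.1163] [ 7.554e-01  6.553e-01  1.000e-04 -9.000e-04] 7.25 [-0.099   0.0028] [0.4 0.3 0.1]
```

View pics/w5.png

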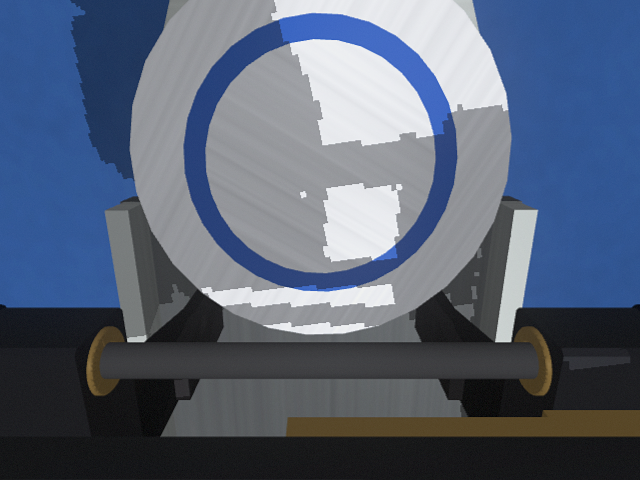

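Request:
apply_moves(
  series=[
    {"offset": [0.07, 0.5, 0], "rot": [0, 0, 0]},
    {"offset": [0.14, 1.0, 0], "rot": [0, 0, 0]},
    {"offset": [0.21, 1.5, 0], "rot": [0, 0, 0]},
    {"offset": [0.28, 2.0, 0], "rot": [0, 0, 0]},
    {"offset": [0.35, 2.5, 0], "rot": [0, 0, 0]},
    {"offset": [0.39, 2.8, 0], "rot": [0, 0, 0]},
    {"offset": [0.42, 3.0, 0], "rot": [0, 0, 0]},
    {"offset": [0.45, 3.2, 0], "rot": [0, 0, 0]},
    {"offset": [0.47, 3.4, 0], "rot": [0, 0, 0]},
    {"offset": [0.47, 3.4, 0], "rot": [0, 0, 0]},
    {"offset": [0.47, 3.4, 0], "rot": [0, 0, 0]},
    {"offset": [0.47, 3.4, 0], "rot": [0, 0, 0]},
    {"offset": [0.47, 3.4, 0], "rot": [0, 0, 0]},
  ],
)

```text
time: 8.65
position: [0.5016, -0.1179, 0.1165]
tool_rot: [0.755, 0.655, -0.0, -0.0]
ft_force: [-0.0, 0.0, 0.4]
grip_width: 0.087
grip_force: 0.0
```

Run:
```python
from rig import get_obs, vision, nets
from h import *
o=get_obs(); im=vision.camera("wrist"); print(o["position"].round(4),o["time"],st(o["position"]),o["ft_force"].round(1))
s=vision.camera("side")
for c in ("wrist","side"): print(c,[(st(d["centre"]),d["centre"][2].round(4) if hasattr(d["centre"][2],'round') else d["centre"][2],d["conf"]) for d in nets.spot_point(c,"cover")[:2]])
a=cv2.resize(s[220:340,300:460],(640,480),interpolation=cv2.INTER_CUBIC)
cv2.imwrite("pics/c6.png",np.hstack([cv2.resize(im,(400,300)),cv2.resize(a,(400,300))])[:,:,::-1])
```

```text
[ 0.5016 -0.1179  0.1165] 8.65 [-0.0653  0.0026] [-0.   0.   0.4]
wrist [(array([0.0006, 0.0013]), 0.0843, 0.97)]
side [(array([-0.0064,  0.0055]), 0.0829, 0.68)]
```

View pics/c6.png

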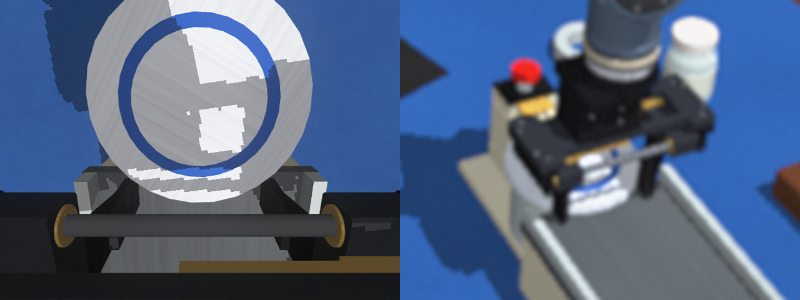

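Request:
apply_moves(
  series=[
    {"offset": [-0.2, -1.5, 0], "rot": [0, 0, 0]},
    {"offset": [-0.3, -2.0, 1], "rot": [0, 0, 0]},
    {"offset": [-0.4, -3.0, 6], "rot": [0, 0, 0]},
    {"offset": [-0.6, -4.0, 11], "rot": [0, 0, 0]},
    {"offset": [-0.7, -5.0, 16], "rot": [0, 0, 0]},
    {"offset": [-0.7, -5.0, 18], "rot": [0, 0, 0]},
    {"offset": [-0.7, -5.0, 18], "rot": [0, 0, 0]},
    {"offset": [-0.7, -5.0, 18], "rot": [0, 0, 0]},
    {"offset": [-0.7, -5.0, 18], "rot": [0, 0, 0]},
    {"offset": [-0.7, -5.0, 18], "rot": [0, 0, 0]},
    {"offset": [-0.7, -5.0, 18], "rot": [0, 0, 0]},
  ],
)

```text
time: 9.95
position: [0.4943, -0.1677, 0.2951]
tool_rot: [0.755, 0.655, -0.0, -0.001]
ft_force: [-0.2, 0.0, -0.6]
grip_width: 0.0872
grip_force: 0.0
```

```bash
cat > fit.py <<'E'
from rig import get_obs, vision, nets
from h import *
from scipy.ndimage import label
def ring(cam):
    im=vision.camera(cam); k=vision.calibration(cam); hsv=cv2.cvtColor(im,cv2.COLOR_RGB2HSV)
    return im,k,hsv
o=get_obs(); im,k,hsv=ring("wrist"); print(o["position"].round(4),o["time"],st(o["position"]))
cv2.imwrite("pics/w7.png",im[:,:,::-1]); np.savez("w7.npz",**k)
notblue=~((hsv[...,1]>110)&(hsv[...,0]>95)&(hsv[...,0]<130))
c=np.array([*(POT),.1])@k["R"].T+k["t"]; c=(k["K"]@c/c[2])[:2]; print("pot px",c)
lab,n=label(~notblue)
for i in range(1,n+1):
    v,u=np.nonzero(lab==i)
    if len(u)>300 and np.hypot(u.mean()-c[0],v.mean()-c[1])<60:
        cn,_=cv2.findContours((lab==i).astype(np.uint8),cv2.RETR_CCOMP,cv2.CHAIN_APPROX_NONE)
        for q in sorted(cn,key=len)[-2:]:
            q=q[:,0].astype(float)
            for z in (.100,.1085):
                x,e=circ(unproj(k,q,z)); print(z,"ring",st(x[:2]),x[2].round(5),e.round(5),len(q))
            # fit tilted circle: centre, radius known? use ratio via ellipse in plane
            P=unproj(k,q,.1); el=cv2.fitEllipse((P*1e4).astype(np.float32)); print("ellipse",np.array(el[1]).round(1),el[2])
print([(st(d["centre"]),d["centre"][2],d["conf"]) for d in nets.spot_point("wrist","cover")[:2]])
E
python3 fit.py
```

```text
[ 0.4943 -0.1677  0.2951] 9.95 [-0.1156  0.003 ]
pot px [320.5448683   71.83974493]
0.1 ring [-0.0003  0.0006] 0.04271 0.00021 323
0.1085 ring [-0.0012  0.0006] 0.04163 0.00021 323
ellipse [852.7 855.7] 75.05888366699219
0.1 ring [-0.0003  0.0006] 0.04932 0.00023 375
0.1085 ring [-0.0011  0.0006] 0.04808 0.00023 375
ellipse [985.4 987.7] 177.67724609375
[(array([-0.0001,  0.003 ]), 0.0835, 0.64)]
```

Cover fit: the ring is level (ellipse ratio 0.997), its radius matches z = 100 mm, and it sits within 1 mm of the pot axis, so it is seated. Going to the mallet.

Request:
apply_moves(
  series=[
    {"offset": [-9, 47, 3.3], "rot": [0, 0, 93]},
    {"offset": [-9, 47, 3.3], "rot": [0, 0, 93]},
    {"offset": [-9, 47, 3.3], "rot": [0, 0, 93]},
    {"offset": [-9, 47, 3.3], "rot": [0, 0, 93]},
    {"offset": [-9, 47, 3.3], "rot": [0, 0, 93]},
    {"offset": [-9, 47, 3.3], "rot": [0, 0, 93]},
    {"offset": [-9, 47, 3.3], "rot": [0, 0, 93]},
    {"offset": [-9, 47, 3.3], "rot": [0, 0, 93]},
    {"offset": [-9, 47, 3.3], "rot": [0, 0, 93]},
    {"offset": [-9, 47, 3.3], "rot": [0, 0, 93]},
    {"offset": [-9, 47, 3.3], "rot": [0, 0, 93]},
    {"offset": [-9, 47, 3.3], "rot": [0, 0, 93]},
    {"offset": [-9, 47, 3.3], "rot": [0, 0, 93]},
    {"offset": [-9, 47, 3.3], "rot": [0, 0, 93]},
    {"offset": [-9, 47, 3.3], "rot": [0, 0, 93]},
    {"offset": [-9, 47, 3.3], "rot": [0, 0, 93]},
    {"offset": [-9, 47, 3.3], "rot": [0, 0, 93]},
  ],
)

```text
time: 11.75
position: [0.4051, 0.3016, 0.3296]
tool_rot: [0.045, 0.999, 0.0, 0.0]
ft_force: [-0.4, 0.2, 0.2]
grip_width: 0.087
grip_force: 0.0
```

```bash
cat > mal.py <<'E'
from rig import get_obs, vision, nets
from h import *
o=get_obs(); im=vision.camera("wrist"); k=vision.calibration("wrist")
print(o["position"].round(4),o["tool_rot"].round(4),o["time"],"cam",(-k["R"].T@k["t"]).round(4))
cv2.imwrite("pics/m1.png",im[:,:,::-1]); hsv=cv2.cvtColor(im,cv2.COLOR_RGB2HSV)
H,S,V=hsv[...,0],hsv[...,1],hsv[...,2]
y=((H>23)&(H<35)&(S>150)&(V>140)).astype(np.uint8); y[338:]=0
n,l,s,c=cv2.connectedComponentsWithStats(y); i=1+np.argmax(s[1:,4]); v,u=np.nonzero(l==i); print("yellow",s[i],c[i])
P=unproj(k,np.c_[u,v],.055); r=cv2.minAreaRect((P*1e4).astype(np.float32)); d=cv2.fitLine(P.astype(np.float32),cv2.DIST_L2,0,.01,.01).ravel()
print("handle",np.array(r[0])/1e4,np.array(r[1])/10,r[2],"dir deg",np.degrees(np.arctan2(d[1],d[0])))
g=((H>5)&(H<16)&(S>150)&(V>120)).astype(np.uint8); g[338:]=0
n,l,s,c=cv2.connectedComponentsWithStats(g)
for i in range(1,n):
    if s[i,4]>100:
        v,u=np.nonzero(l==i); print("orange",s[i],c[i],unproj(k,c[i],.084))
for q in ("mallet","mallet_grip","mat"): print(q,[(np.round(d["centre"],4),round(d["conf"],2)) for d in nets.spot_point("wrist",q)[:2]])
E
python3 mal.py
```

```text
[0.4051 0.3016 0.3296] [0.0451 0.999  0.     0.    ] 11.75 cam [0.3257 0.3088 0.4699]
yellow [314 207  17  25  68] [325.60294118 224.95588235]
handle [0.43351021 0.3081051 ] [12.69959488 31.44988403] 52.047752380371094 dir deg -31.368927
orange [ 444   82  147   73 4907] [540.41817811 125.84389647] [[0.35159302 0.51347045]]
orange [328 108  11  15 114] [332.98245614 114.35964912] [[0.32425673 0.32227819]]
orange [300 233  41  43 239] [320.67782427 245.32217573] [[0.44951957 0.29985543]]
mallet [(array([ 0.4609,  0.2994, -0.0007]), 0.7)]
mallet_grip [(array([0.42  , 0.3044, 0.0478]), 0.65)]
mat [(array([ 0.4183,  0.5564, -0.0044]), 0.98), (array([0.454 , 0.3046, 0.0016]), 0.58)]
```

View pics/m1.png

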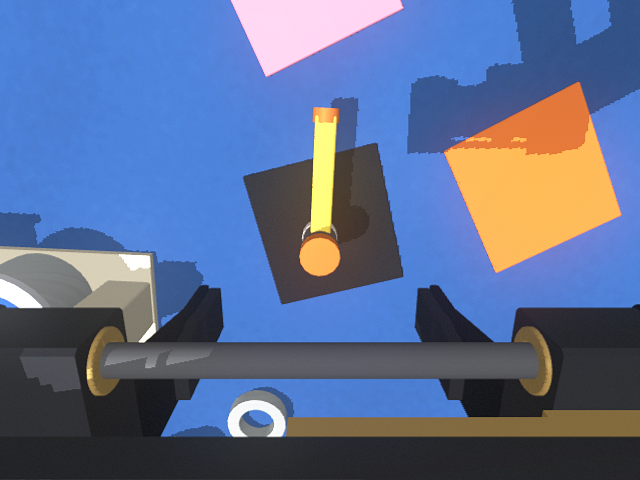

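Run:
```python
from h import *
from rig import vision
k=vision.calibration("wrist"); im=cv2.imread("pics/m1.png"); hsv=cv2.cvtColor(im,cv2.COLOR_BGR2HSV); print(hsv[160,324],hsv[256,320],hsv[114,326])
H,S,V=hsv[...,0].astype(int),hsv[...,1],hsv[...,2]
y=np.zeros(H.shape,np.uint8); m=(H>22)&(H<36)&(S>90); y[125:222,300:345]=m[125:222,300:345]; v,u=np.nonzero(y); 
mid=np.array([(np.r_[u[v==r].min(),u[v==r].max()].mean(),r) for r in range(127,220)]); P=unproj(k,mid,.055)
d=cv2.fitLine(P.astype(np.float32),cv2.DIST_HUBER,0,.01,.01).ravel(); print("dir",np.degrees(np.arctan2(d[1],d[0])),d[2:],"at x .4166,y=",d[3]+d[1]/d[0]*(.4166-d[2]))
print("width",[np.ptp(u[v==r])+1 for r in (130,170,215)])
m=(H>2)&(H<20)&(S>90)&(V>200); y[:]=0; y[230:280,295:345]=m[230:280,295:345]; v,u=np.nonzero(y); print("head px",u.min(),u.max(),v.min(),v.max(),len(u))
print("head",unproj(k,[(u.min()+u.max())/2,(v.min()+v.max())/2],.084), "handle end",unproj(k,[326,108],.055))
# mat corners
print("mat",unproj(k,[[245,177],[377,144],[403,276],[282,304]],.004), unproj(k,[[245,177],[377,144],[403,276],[282,304]],.004).mean(0))
# fingertip calibration check: measured inner-edge mid vs projection of TCP
```

```text
[ 30 126 255] [ 17 164 255] [ 17 153 255]
dir -7.7977185 [0.3812401  0.30833554] at x .4166,y= 0.30349326
width [np.int64(21), np.int64(21), np.int64(20)]
head px 299 339 237 275 1224
head [[0.46069486 0.29737014]] handle end [[0.31745625 0.31704418]]
mat [[0.38406576 0.21779201]
 [0.36028439 0.37252766]
 [0.52456258 0.39767269]
 [0.54951956 0.24186733]] [0.45460807 0.30746492]
```

Shown: black mat with the mallet, head at (320,256), handle rising to (326,110). The orange mat (530,180) and pink mat (310,25) are decoys. Gripping about 43 mm behind the head.

Request:
apply_moves(
  series=[
    {"offset": [1.3, 0.15, -4], "rot": [0, 0, -2.6]},
    {"offset": [1.3, 0.15, -8], "rot": [0, 0, -2.6]},
    {"offset": [1.3, 0.15, -12], "rot": [0, 0, -2.6]},
    {"offset": [1.3, 0.15, -16], "rot": [0, 0, -2.6]},
    {"offset": [1.3, 0.15, -19], "rot": [0, 0, -2.6]},
    {"offset": [1.3, 0.15, -22], "rot": [0, 0, -2.6]},
    {"offset": [1.3, 0.15, -24], "rot": [0, 0, -2.6]},
    {"offset": [1.3, 0.15, -26], "rot": [0, 0, -2.6]},
    {"offset": [1.3, 0.15, -27.3], "rot": [0, 0, -2.6]},
    {"offset": [1.3, 0.15, -28.3], "rot": [0, 0, -2.6]},
    {"offset": [1.3, 0.15, -28.3], "rot": [0, 0, -2.6]},
    {"offset": [1.3, 0.15, -28.3], "rot": [0, 0, -2.6]},
    {"offset": [1.3, 0.15, -28.3], "rot": [0, 0, -2.6]},
    {"offset": [1.3, 0.15, -28.3], "rot": [0, 0, -2.6]},
    {"offset": [1.3, 0.15, -28.3], "rot": [0, 0, -2.6]},
  ],
)

```text
time: 13.45
position: [0.4182, 0.3036, 0.0472]
tool_rot: [0.067, 0.998, 0.0, 0.001]
ft_force: [0.3, 1.1, -0.3]
grip_width: 0.0873
grip_force: 0.0
```

Request:
apply_moves(
  hand=0.15,
  newtons=8,
  series=[
    {"offset": [0, 0, 0], "rot": [0, 0, 0]},
    {"offset": [0, 0, 0], "rot": [0, 0, 0]},
    {"offset": [0, 0, 0], "rot": [0, 0, 0]},
    {"offset": [0, 0, 0], "rot": [0, 0, 0]},
    {"offset": [0, 0, 0], "rot": [0, 0, 0]},
    {"offset": [0, 0, 0], "rot": [0, 0, 0]},
    {"offset": [0, 0, 0], "rot": [0, 0, 0]},
    {"offset": [0, 0, 0], "rot": [0, 0, 0]},
    {"offset": [0, 0, 0], "rot": [0, 0, 0]},
    {"offset": [0, 0, 0], "rot": [0, 0, 0]},
  ],
)

```text
time: 14.45
position: [0.4178, 0.3034, 0.0465]
tool_rot: [0.067, 0.998, -0.0, -0.0]
ft_force: [-0.4, -0.3, -0.3]
grip_width: 0.0219
grip_force: 8.0
```

Request:
apply_moves(
  hand=0,
  newtons=60,
  series=[
    {"offset": [0, 0, 0], "rot": [0, 0, 0]},
    {"offset": [0, 0, 0], "rot": [0, 0, 0]},
    {"offset": [0, 0, 0], "rot": [0, 0, 0]},
    {"offset": [0, 0, 0], "rot": [0, 0, 0]},
  ],
)

```text
time: 14.85
position: [0.4178, 0.3034, 0.0465]
tool_rot: [0.067, 0.998, -0.0, -0.0]
ft_force: [0.4, -0.1, -0.4]
grip_width: 0.0214
grip_force: 60.0
```

Request:
apply_moves(
  series=[
    {"offset": [0, 0, 2], "rot": [0, 0, 0]},
    {"offset": [0, 0, 5], "rot": [0, 0, 0]},
    {"offset": [0, 0, 9], "rot": [0, 0, 0]},
    {"offset": [0, 0, 14], "rot": [0, 0, 0]},
    {"offset": [0, 0, 18], "rot": [0, 0, 0]},
    {"offset": [1, -4, 18], "rot": [0, 0, 0]},
    {"offset": [2, -8, 18], "rot": [0, 0, 0]},
    {"offset": [3.5, -12, 18], "rot": [0, 0, 0]},
    {"offset": [4.5, -16, 18], "rot": [0, 0, 0]},
    {"offset": [5.6, -20, 18], "rot": [0, 0, 0]},
    {"offset": [6.3, -22.5, 18], "rot": [0, 0, 0]},
    {"offset": [6.7, -24, 18], "rot": [0, 0, 0]},
    {"offset": [6.7, -24, 18], "rot": [0, 0, 0]},
    {"offset": [6.7, -24, 18], "rot": [0, 0, 0]},
    {"offset": [6.7, -24, 18], "rot": [0, 0, 0]},
    {"offset": [6.7, -24, 18], "rot": [0, 0, 0]},
    {"offset": [6.7, -24, 18], "rot": [0, 0, 0]},
  ],
)

```text
time: 16.55
position: [0.4845, 0.0642, 0.2265]
tool_rot: [0.066, 0.998, 0.0, -0.0]
ft_force: [-0.0, 0.5, -1.6]
grip_width: 0.0211
grip_force: 60.0
```

Run:
```python
from rig import get_obs, vision, nets
from h import *
o=get_obs(); print(o["position"].round(4),o["ft_force"].round(1),o["moment"].round(2),o["grip_width"],o["time"])
T={}
for c in ("side","top","wrist"):
    T[c]=vision.camera(c)
    for q in ("mallet","pin_top","cover"): print(c,q,[(np.round(d["centre"],4),round(d["conf"],2)) for d in nets.spot_point(c,q)[:2]])
a=T["side"][190:310,280:440]; b=T["top"][180:300,300:460]
cv2.imwrite("pics/c8.png",np.hstack([cv2.resize(x,(400,300),interpolation=cv2.INTER_CUBIC) for x in (a,b)])[:,:,::-1])
cv2.imwrite("pics/c8w.png",T["wrist"][:,:,::-1])
```

```text
[0.4845 0.0642 0.2265] [-0.   0.5 -1.6] [ 0.05  0.08 -0.01] 0.02114989161365675 16.55
side mallet [(array([0.5262, 0.0616, 0.1814]), 0.69)]
side pin_top [(array([0.5296, 0.0551, 0.1412]), 0.5)]
side cover [(array([ 0.5089, -0.0589,  0.0829]), 0.96)]
top mallet []
top pin_top []
top cover [(array([ 0.5122, -0.0561,  0.0808]), 0.74)]
wrist mallet []
wrist pin_top []
wrist cover [(array([ 0.513 , -0.0539,  0.0846]), 0.77)]
```

Request:
apply_moves(
  series=[
    {"offset": [0.1, -0.2, -2], "rot": [0, 0, 0]},
    {"offset": [0.1, -0.2, -3.5], "rot": [0, 0, 0]},
    {"offset": [0.1, -0.2, -4.2], "rot": [0, 0, 0]},
    {"offset": [0.1, -0.2, -4.6], "rot": [0, 0, 0]},
    {"offset": [0.1, -0.2, -5.0], "rot": [0, 0, 0]},
    {"offset": [0.1, -0.2, -5.2], "rot": [0, 0, 0]},
    {"offset": [0.1, -0.2, -5.2], "rot": [0, 0, 0]},
    {"offset": [0.1, -0.2, -5.2], "rot": [0, 0, 0]},
    {"offset": [0.1, -0.2, -5.2], "rot": [0, 0, 0]},
  ],
)

```text
time: 18.05
position: [0.4868, 0.0614, 0.1748]
tool_rot: [0.067, 0.998, 0.0, 0.001]
ft_force: [-1.1, 0.1, 0.0]
grip_width: 0.0211
grip_force: 60.0
```

Request:
apply_moves(
  series=[
    {"offset": [0, 0, -0.3], "rot": [0, 0, 0]},
    {"offset": [0, 0, -0.6], "rot": [0, 0, 0]},
    {"offset": [0, 0, -0.7], "rot": [0, 0, 0]},
    {"offset": [0, 0, -0.7], "rot": [0, 0, 0]},
  ],
)

```text
time: 18.45
position: [0.4866, 0.0614, 0.1683]
tool_rot: [0.067, 0.998, 0.0, 0.001]
ft_force: [-2.3, 1.8, 6.1]
grip_width: 0.0217
grip_force: 60.0
```

Run:
```python
from rig import get_obs, vision, nets
from h import *
o=get_obs(); print(o["position"].round(4),o["ft_force"].round(1),o["moment"].round(2),o["grip_width"],o["time"])
im=vision.camera("side")
for q in ("mallet","mallet_grip","pin_top"): print(q,[(np.round(d["centre"],4),round(d["conf"],2)) for d in nets.spot_point("side",q)[:2]])
o=get_obs(); print(o["position"].round(4),o["ft_force"].round(1),o["moment"].round(2))
```

```text
[0.4866 0.0614 0.1683] [-2.3  1.8  6.1] [0.05 0.37 0.01] 0.021720407527259157 18.45
mallet [(array([0.528 , 0.0573, 0.1235]), 0.64)]
mallet_grip [(array([0.4862, 0.0654, 0.1678]), 0.9)]
pin_top []
[0.4867 0.0614 0.1683] [-2.7  0.8  5.2] [0.06 0.32 0.03]
```

Request:
apply_moves(
  series=[
    {"offset": [0, 0, -0.2], "rot": [0, 0, 0]},
    {"offset": [0, 0, -0.2], "rot": [0, 0, 0]},
  ],
)

```text
time: 18.85
position: [0.4863, 0.0614, 0.1677]
tool_rot: [0.067, 0.998, -0.0, 0.001]
ft_force: [-6.8, 1.0, 18.5]
grip_width: 0.021
grip_force: 60.0
```

Request:
apply_moves(
  series=[
    {"offset": [0, 0, -0.15], "rot": [0, 0, 0]},
    {"offset": [0, 0, -0.15], "rot": [0, 0, 0]},
  ],
)

```text
time: 19.05
position: [0.4858, 0.0615, 0.167]
tool_rot: [0.067, 0.998, -0.0, 0.001]
ft_force: [-9.0, -0.4, 25.7]
grip_width: 0.0213
grip_force: 60.0
```

Request:
apply_moves(
  series=[
    {"offset": [0, 0, 1], "rot": [0, 0, 0]},
    {"offset": [0, 0, 3], "rot": [0, 0, 0]},
    {"offset": [0, 0, 6], "rot": [0, 0, 0]},
    {"offset": [-1, 4, 6], "rot": [0, 0, 0]},
    {"offset": [-2, 8, 6], "rot": [0, 0, 0]},
    {"offset": [-3.5, 12, 6], "rot": [0, 0, 0]},
    {"offset": [-4.5, 16, 4], "rot": [0, 0, 0]},
    {"offset": [-5.6, 20, 2], "rot": [0, 0, 0]},
    {"offset": [-6.4, 22.5, 0], "rot": [0, 0, 0]},
    {"offset": [-6.8, 24.2, -3], "rot": [0, 0, 0]},
    {"offset": [-6.8, 24.2, -3], "rot": [0, 0, 0]},
    {"offset": [-6.8, 24.2, -3], "rot": [0, 0, 0]},
    {"offset": [-6.8, 24.2, -3], "rot": [0, 0, 0]},
    {"offset": [-6.8, 24.2, -3], "rot": [0, 0, 0]},
  ],
)

```text
time: 20.45
position: [0.4193, 0.303, 0.1353]
tool_rot: [0.068, 0.998, 0.001, 0.001]
ft_force: [-0.7, -0.2, -2.7]
grip_width: 0.0215
grip_force: 60.0
```

Run:
```python
from rig import get_obs, vision, nets
from h import *
o=get_obs(); print(o["position"].round(4),o["ft_force"].round(1),o["grip_width"],o["time"])
T={}
for c in ("side","top"):
    T[c]=vision.camera(c)
    for q in ("mallet","mallet_grip","pin_top","cover","mat"): print(c,q,[(np.round(d["centre"],4),round(d["conf"],2)) for d in nets.spot_point(c,q)[:2]])
a=T["side"][190:310,240:400]; b=T["top"][195:285,300:420]
cv2.imwrite("pics/c9.png",np.hstack([cv2.resize(x,(400,300),interpolation=cv2.INTER_CUBIC) for x in (a,b)])[:,:,::-1])
```

```text
[0.4193 0.303  0.1353] [-0.7 -0.2 -2.7] 0.021473194938934882 20.45
side mallet [(array([0.4633, 0.2998, 0.0928]), 0.69), (array([0.446 , 0.3067, 0.0016]), 0.37)]
side mallet_grip [(array([0.4198, 0.3032, 0.131 ]), 0.55)]
side pin_top [(array([ 5.121e-01, -5.900e-02, -1.000e-04]), 0.59), (array([0.5287, 0.0535, 0.1226]), 0.4)]
side cover [(array([ 0.5079, -0.0587,  0.0816]), 0.71)]
side mat [(array([0.4489, 0.3072, 0.    ]), 0.89), (array([1.709e-01, 3.040e-01, 2.000e-04]), 0.84)]
top mallet []
top mallet_grip [(array([0.5281, 0.0564, 0.1268]), 0.69), (array([ 0.5109, -0.0546,  0.0814]), 0.56)]
top pin_top []
top cover [(array([ 0.5122, -0.0556,  0.0786]), 0.86)]
top mat [(array([ 0.1706,  0.2985, -0.0007]), 0.82)]
```

View pics/c9.png

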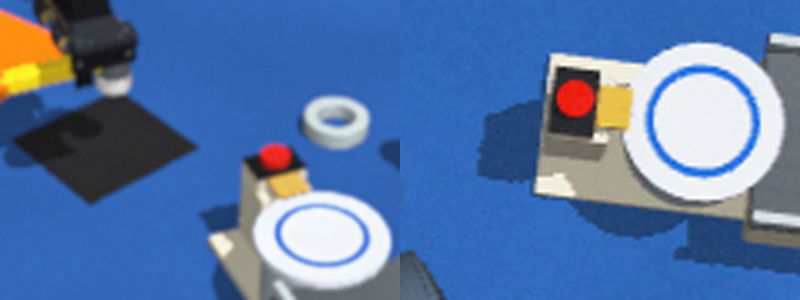

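Shown: the pin is down on the block, the brass tongue lies over the cover's flange, the cover is level, and the mallet is upright in the hand above the black mat. Lowering it.

Request:
apply_moves(
  series=[
    {"offset": [0, 0, -3], "rot": [0, 0, 0]},
    {"offset": [0, 0, -5.5], "rot": [0, 0, 0]},
    {"offset": [0, 0, -7.3], "rot": [0, 0, 0]},
    {"offset": [0, 0, -8.0], "rot": [0, 0, 0]},
    {"offset": [0, 0, -8.3], "rot": [0, 0, 0]},
    {"offset": [0, 0, -8.5], "rot": [0, 0, 0]},
    {"offset": [0, 0, -8.6], "rot": [0, 0, 0]},
    {"offset": [0, 0, -8.6], "rot": [0, 0, 0]},
    {"offset": [0, 0, -8.6], "rot": [0, 0, 0]},
    {"offset": [0, 0, -8.6], "rot": [0, 0, 0]},
  ],
)

```text
time: 22.05
position: [0.4181, 0.3035, 0.0485]
tool_rot: [0.067, 0.998, 0.0, 0.0]
ft_force: [0.1, -0.6, -3.2]
grip_width: 0.0212
grip_force: 60.0
```

Request:
apply_moves(
  series=[
    {"offset": [0, 0, -0.1], "rot": [0, 0, 0]},
    {"offset": [0, 0, -0.15], "rot": [0, 0, 0]},
    {"offset": [0, 0, -0.15], "rot": [0, 0, 0]},
  ],
)

```text
time: 22.35
position: [0.4178, 0.3034, 0.0465]
tool_rot: [0.067, 0.998, -0.0, -0.0]
ft_force: [-0.1, 0.5, -3.1]
grip_width: 0.0215
grip_force: 60.0
```

Request:
apply_moves(
  series=[
    {"offset": [0, 0, -0.1], "rot": [0, 0, 0]},
    {"offset": [0, 0, -0.1], "rot": [0, 0, 0]},
  ],
)

```text
time: 22.55
position: [0.4177, 0.3035, 0.0461]
tool_rot: [0.067, 0.998, 0.0, 0.0]
ft_force: [-0.9, -0.9, 1.5]
grip_width: 0.0211
grip_force: 60.0
```

In contact with the mat. Releasing by loosening the grip first, then opening.

Request:
apply_moves(
  newtons=5,
  series=[
    {"offset": [0, 0, 0], "rot": [0, 0, 0]},
    {"offset": [0, 0, 0], "rot": [0, 0, 0]},
    {"offset": [0, 0, 0], "rot": [0, 0, 0]},
  ],
)

```text
time: 22.85
position: [0.4177, 0.3035, 0.0459]
tool_rot: [0.067, 0.998, 0.0, -0.0]
ft_force: [-2.4, -0.3, 4.8]
grip_width: 0.0219
grip_force: 5.0
```

Request:
apply_moves(
  hand=1,
  series=[
    {"offset": [0, 0, 0], "rot": [0, 0, 0]},
    {"offset": [0, 0, 0], "rot": [0, 0, 0]},
    {"offset": [0, 0, 0], "rot": [0, 0, 0]},
    {"offset": [0, 0, 0], "rot": [0, 0, 0]},
    {"offset": [0, 0, 0], "rot": [0, 0, 0]},
    {"offset": [0, 0, 0], "rot": [0, 0, 0]},
    {"offset": [0, 0, 0], "rot": [0, 0, 0]},
    {"offset": [0, 0, 0], "rot": [0, 0, 0]},
  ],
)

```text
time: 23.65
position: [0.4179, 0.3034, 0.0456]
tool_rot: [0.067, 0.998, -0.0, 0.0]
ft_force: [0.5, -0.9, 0.2]
grip_width: 0.0777
grip_force: 0.0
```

Request:
apply_moves(
  series=[
    {"offset": [0, 0, 1], "rot": [0, 0, 0]},
    {"offset": [0, 0, 3], "rot": [0, 0, 0]},
    {"offset": [0, 0, 6], "rot": [0, 0, 0]},
    {"offset": [0, 0, 10], "rot": [0, 0, 0]},
    {"offset": [-1.3, 0, 15], "rot": [0, 0, 0]},
    {"offset": [-1.3, 0, 20], "rot": [0, 0, 0]},
    {"offset": [-1.3, 0, 25], "rot": [0, 0, 0]},
    {"offset": [-1.3, 0, 28], "rot": [0, 0, 0]},
    {"offset": [-1.3, 0, 28], "rot": [0, 0, 0]},
    {"offset": [-1.3, 0, 28], "rot": [0, 0, 0]},
    {"offset": [-1.3, 0, 28], "rot": [0, 0, 0]},
    {"offset": [-1.3, 0, 28], "rot": [0, 0, 0]},
  ],
)

```text
time: 24.85
position: [0.4039, 0.303, 0.3239]
tool_rot: [0.067, 0.998, -0.001, -0.002]
ft_force: [0.3, -0.4, -1.1]
grip_width: 0.0869
grip_force: 0.0
```

Run:
```python
from rig import get_obs, vision, nets
import numpy as np
o=get_obs(); print(o["position"].round(4),o["ft_force"].round(1),o["grip_width"],o["time"])
for c in ("wrist","side"):
    vision.camera(c)
    for q in ("mallet","mallet_grip","pin_top","cover","mat","jar","ring_gauge","gauge_case"): print(c,q,[(np.round(d["centre"],4),round(d["conf"],2)) for d in nets.spot_point(c,q)[:2]])
```

```text
[0.4039 0.303  0.3239] [ 0.3 -0.4 -1.1] 0.08694358138482713 24.85
wrist mallet [(array([0.4594, 0.2992, 0.0025]), 0.67)]
wrist mallet_grip [(array([0.4171, 0.3066, 0.047 ]), 0.88)]
wrist pin_top []
wrist cover []
wrist mat [(array([ 0.4179,  0.5549, -0.0026]), 0.94), (array([ 0.4543,  0.3097, -0.0023]), 0.72)]
wrist jar []
wrist ring_gauge [(array([ 7.157e-01,  1.885e-01, -1.000e-04]), 0.96), (array([ 0.5096, -0.0508, -0.0015]), 0.22)]
wrist gauge_case []
side mallet [(array([0.4616, 0.2987, 0.0035]), 0.63)]
side mallet_grip [(array([0.4172, 0.3071, 0.0438]), 0.76)]
side pin_top [(array([0.5264, 0.053 , 0.1282]), 0.39)]
side cover [(array([ 0.5051, -0.054 ,  0.0841]), 0.73)]
side mat [(array([0.1698, 0.3047, 0.0011]), 0.79), (array([ 0.4489,  0.3051, -0.001 ]), 0.64)]
side jar [(array([ 0.7738,  0.061 , -0.0011]), 0.96)]
side ring_gauge [(array([ 0.7147,  0.1954, -0.002 ]), 0.57)]
side gauge_case [(array([ 0.7586, -0.1835,  0.0018]), 0.84)]
```

```bash
python3 -c "
from rig import hand_in
print(hand_in())"
```

```text
the job is handed in; nothing more can be done
None
```

The job is handed in at about 25 s. By my measurements the cover is seated level and locked with the pin fully down. The mallet is back upright on its black mat, and the jar, ring gauge and case have not moved.

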